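# Set the egg cooker's click dial and start it

### The job

Set the egg cooker to medium: push the toothed dial round clockwise (seen from above), click by click, until its raised pointer faces the mark with two studs, without going past it. Then press the round start button all the way down and let it go. Leave the cooker's lid and everything else on the worktop where it stands.

Things in the scene. Friction and masses are not known exactly. Their poses are not given: they have to be found in the camera images.
- cooker: White egg cooker, fixed. Origin on the worktop under its middle; its -x side faces the robot. Console: box 170 (x) by 230 mm (y = -180 to +50), top 50 mm above the worktop. Beside it at y = +120 the round bowl, radius 83, under a steel dome lid. On the console, 62 mm from the dial's axis, four raised marks: a radial bar, then clockwise one, two and three studs, each two clicks on.
- dial_axis (a point): On the dial's upright axis, at its top face, 72 mm above the worktop. The dial is a black star-shaped thumbwheel: hub 60 mm across, eight radial teeth reaching 50 mm from the axis, 6 mm wide, 45 degrees apart, all 16 mm thick, underside 6 mm above the console. At rest in a click, teeth stand 22.5 degrees to either side of the pointer and every 45 degrees on: a gap faces each click direction.
- dial (a joint): Dial angle, rad, grows clockwise from above; 0: pointer to the cooker's -x. Rests in a sprung click at each multiple of 0.7854 (45 degrees). Push a tooth just over half a click (2 to 4 N at the tooth): the dial then snaps on by itself to the next rest, and stays. Starts 2 to 4 clicks short of medium, perhaps still settling in the first second. Medium (two studs) is 3.927, the fifth click from 0.
- pointer_tip (a point): Outer end of the pointer: a white raised arrow on the dial's top, 2 mm high, running from near the axis to its head 30 mm out.
- two_stud_mark (a point): Midway between the two studs of the medium mark, on the console, 62 mm from the dial's axis; the studs are 9 mm across, 12 mm apart, 3 mm high.
- start_top (a point): Centre of the top of the start button: a grey round button, 26 mm across, in a black housing on the console, 90 mm to the cooker's -y from the dial's axis. It is pushed straight down.
- start (a joint): Travel of the start button, m: 0 at rest, 0.006 all the way down (about 5 N); it springs back when let go.
- lid: Steel dome lid of the cooker, 152 mm across, 97 mm high with its black knob, lying loose on the bowl. Origin at the centre of its underside. To be left alone.
- egg_cup_a: White egg cup, 48 mm across, 55 mm high, loose. Origin under its centre.
- egg_cup_b: A second such egg cup.
- mug: Blue mug, 80 mm across, 90 mm high, handle to its +y, loose. Origin under its centre.
- salt: White plastic bottle with a cap, 56 mm across, 140 mm high, loose. Origin under its centre.
- spice_jar: Amber jar, 44 mm across, 80 mm high, loose. Origin under its centre.
- spoon: Steel spoon 170 mm long, lying loose along its own x. Origin near the middle of its underside.

How it is judged:
By the outcome, as a careful person would: the job done as asked, in the order asked, and still so for the second after the job is handed in, with the robot touching nothing.
It also fails if it takes over 58 s, if anything falls off the work surface, if the arm or the gripper's body presses on something with over 40 N, if the wrist force passes 120 N, or if a joint passes its speed limit or range.

### The arm

A 6-joint arm with a two-finger parallel gripper is mounted at the origin on the work surface. World frame = base frame: x ahead of the robot, y to its left, z up, the work surface at z = 0. Lengths are in m, angles in rad, forces in N, time in s.
With the tool pointing down it reaches from about 0.35 to 0.95 m from the base axis. Payload 17.4 kg.
Tool frame: the origin (TCP) lies midway between the tips of the shut fingers; the grasp point (between the pads) lies 19 mm behind it; z points along the fingers, y is the line along which they close (so a half turn about z gives the same grasp; the last joint's range is limited). The gripper opens to 93 mm and grips with 3 to 60 N. Pads are 15 mm wide; open, the fingers measure 128 mm over their backs; the gripper's body (75 mm by 188 mm) begins 65 mm behind the grasp point.
Start: joints at [-1.191, 0.116, 1.442, -0, 1.584, -0.038], TCP at [0.274, -0.617, 0.219] pointing down, gripper open.
Joint ranges: [-2.83, 2.83], [-0.83, 2.19], [0.07, 2.5], [-1.14, 4.28], [0.01, 3], [-2.97, 2.97]. Speed limits (rad/s): [1.89, 1.89, 2.22, 3.14, 3.14, 3.14].

### API

Orientations are given as a unit quaternion [x, y, z, w].
In Python, from plant import sensors, capture, ticket, silhouettes gives the robot as it stands. The module is installed in compiled form; this text tells all that it offers.
- The arm moves only by the tool servo_tool, never from a script. Its argument "steps" is one flat list of numbers, 7 for each row, row after row: the finger opening in mm, from 0 to 93, then the shift along the tool's x, y, z in mm, then the turn, a rotation vector about the tool's x, y, z in rad. A call has 1 to 20 rows; each row is the pose to reach, as a shift and turn from the pose commanded when the call began, along the tool's axes at that moment; what a row does not reach only later rows make up. A row lasts 1/8 s, in which the tool goes at most 62.5 mm and 10.7 degrees, less where a joint would pass 70% of its speed; a pose out of reach is approached as far as the arm can. A call with a gripper value outside its range is refused whole. The fingers move at their own pace and stop on an object; "squeeze" is the grip in N (left out, the last holds). Time passes only in rows, so rows that repeat a pose let the fingers close. It gives the time, the measured TCP pose, the force, the opening and the grip force at its end, in the units of the state.
- sensors.get_obs(): the state, without advancing time (a new reading comes with each control period).
- capture(name): name is "scene" or "top" or "wrist"; returns a dict with "color" (400x640x3 uint8, red, green, blue), "z_map" (400x640 float32, m along the optical axis (not along the pixel's ray), 0 where there is no reading), "fx", "fy", "cx", "cy" (pixels), "rvec" (rotation vector, rad) and "tvec" (3), from world to camera coordinates, as OpenCV has them. Camera axes: x right, y down, z forward; pixel columns grow to the right and rows downward; lengths in m; the calibration is good to about 2 mm. A picture is of the moment at which its call begins.
- ticket.close_job(): hands the job in; it is judged then, once.
Trained networks look in a picture, given as the dict that the camera call returned (one of the last four; its "shot" number tells which), for a name from the list of things; names that differ only in an ending like _2 or _b are one class to them, and where a whole thing is asked for, a point or a joint stands for the part that bears it (a point fixed in the world has none). Each returns a list of dicts, best first, with "conf" (0 to 1); they miss things now and then, are a little off and sometimes report something else, mostly with a low value. They report only what shows in the picture. A call takes as long as a camera call.
- silhouettes(target, picture): "pixels" (400x640 bool, what is visible of it) and "position" ([column, row] in pixels, amid what is visible of it).
The state is a dict: "clock": time; "qpos": joint angles; "joint_velocities": joint speeds; "effort": joint torques, N m; "position": TCP position; "ee_rot": TCP orientation; "contact_force": force on the tool from outside, world axes, zero at the start; "wrist_torque": the same for the moment, N m; "gripper_width": finger opening in m; "gripper_force": force on a finger pad.
Only numpy, scipy, OpenCV 4.12 (cv2) and the standard library are available. Lean on these libraries where they do the work, as an engineer would, in place of code of your own. Each camera call takes 0.05 s, during which the arm holds its last target. There are 200 camera calls.

## Working session

There is one attempt and no reset: what is moved stays moved. The work goes in short steps, Python scripts to look and compute and a tool call to move; the robot and the scene stay as the last step left them, time stands still between calls to the robot, and variables do not carry over. Pictures are saved under pics/ and viewed, at most 10 in all, crops included, and the job is handed in when it is done.

Besides the shell and the picture viewer there is one more tool, called by a JSON object that holds its "api" and its "payload". servo_tool: Moves the arm, as the interface text tells. Its arguments: {"type":"object","properties":{"steps":{"type":"array"},"squeeze":{"type":"number"}},"required":["steps"]}

```bash
mkdir -p pics; cat > h.py <<'E'
import numpy as np, cv2
from scipy.spatial.transform import Rotation as R
from plant import sensors, capture, ticket, silhouettes
def world(p,u,v,z=None):
    # pixel->world using depth, or at a given world height z
    M=R.from_rotvec(np.ravel(p["rvec"])).as_matrix(); t=np.ravel(p["tvec"])
    u=np.atleast_1d(u).astype(int);v=np.atleast_1d(v).astype(int)
    d=np.stack([(u-p["cx"])/p["fx"],(v-p["cy"])/p["fy"],np.ones(len(u))])
    if z is None: return ((M.T@(d*p["z_map"][v,u]-t[:,None])).T)
    c=-M.T@t; r=M.T@d
    return (c[:,None]+r*(z-c[2])/r[2]).T
def save(p,n,crop=None,s=1):
    im=p["color"][...,::-1]
    if crop: im=im[crop[1]:crop[3],crop[0]:crop[2]]
    cv2.imwrite("pics/"+n,cv2.resize(im,None,fx=s,fy=s,interpolation=cv2.INTER_CUBIC))
E
python3 - <<'E'
from h import *
np.set_printoptions(precision=4,suppress=True)
p=capture("top"); save(p,"top1.png"); s=capture("scene"); save(s,"scene1.png")
for n in ["cooker","dial","pointer_tip","start","start_top","two_stud_mark","lid","egg_cup_a","mug","salt","spice_jar","spoon"]:
    for r in silhouettes(n,p)[:2]:
        v,u=np.nonzero(r["pixels"]); w=world(p,u,v)
        print(n,round(r["conf"],2),r["position"],len(u),np.median(w,0),w.min(0),w.max(0))
o=sensors.get_obs();print(o["clock"],o["position"],o["ee_rot"])
E
```

```text
cooker 0.82 [349.4, 211.6] 5696 [ 0.5737 -0.0223  0.0494] [ 0.4718 -0.1555 -0.0078] [0.694  0.1984 1.3587]
dial 0.96 [345.9, 210.3] 415 [ 0.5812 -0.0171  0.0716] [ 0.4727 -0.0555  0.05  ] [0.6101 0.0307 1.3587]
pointer_tip 0.79 [349.6, 210.2] 421 [ 0.5815 -0.0167  0.0716] [ 0.4727 -0.0585  0.0502] [0.6122 0.0307 1.3587]
start 0.65 [383.4, 217.3] 58 [ 0.5594 -0.1035  0.0712] [ 0.5487 -0.1129  0.066 ] [ 0.5699 -0.0946  0.0789]
start_top 0.42 [379.8, 219.0] 52 [ 0.5604 -0.1035  0.0712] [ 0.5513 -0.1129  0.066 ] [ 0.5699 -0.0946  0.0789]
start_top 0.24 [346.5, 211.7] 605 [ 0.5815 -0.0169  0.0711] [ 0.4727 -0.0637  0.0445] [0.6309 0.0307 1.3587]
two_stud_mark 0.96 [347.3, 213.3] 5694 [ 0.5738 -0.0239  0.0493] [ 0.4719 -0.1609 -0.0083] [0.6911 0.2008 1.3587]
lid 0.72 [280.3, 193.6] 2632 [0.6168 0.1469 0.1137] [0.4727 0.0307 0.0526] [0.6992 0.2257 1.3587]
egg_cup_a 0.72 [421.9, 170.2] 276 [ 0.6889 -0.2195  0.026 ] [ 0.6618 -0.2373 -0.0054] [ 0.7183 -0.1911  0.0615]
egg_cup_a 0.49 [389.1, 163.3] 274 [ 0.7083 -0.1363  0.0206] [ 0.6814 -0.1558 -0.0033] [ 0.7266 -0.1106  0.0591]
mug 0.62 [427.3, 242.0] 999 [ 0.5035 -0.2446  0.018 ] [ 0.4607 -0.2856 -0.0067] [0.5562 0.0307 1.3587]
salt 0.72 [361.5, 157.5] 442 [ 0.7139 -0.0544  0.0956] [ 0.4727 -0.0841  0.0089] [0.7485 0.0307 1.3587]
spice_jar 0.55 [221.1, 187.3] 296 [0.6352 0.3065 0.0765] [ 0.4727  0.0307 -0.0052] [0.6587 0.3321 1.3587]
spoon 0.62 [250.4, 247.1] 546 [0.4832 0.2395 0.0108] [ 0.4647  0.0307 -0.0053] [0.5137 0.2901 1.3587]
0.7 [ 0.2739 -0.6169  0.2187] [0.9783 0.2074 0.     0.    ]
```

View pics/top1.png

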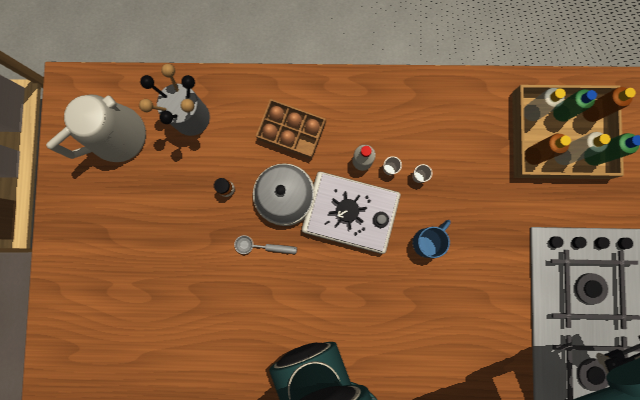

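View pics/scene1.png

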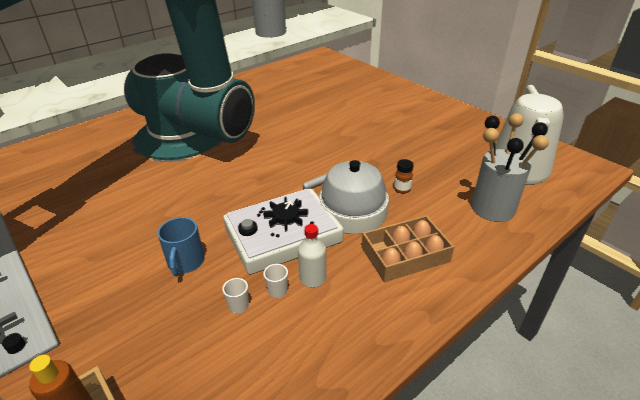

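The top view shows the dial at about (347,210), the grey button at (381,219), the lid at (281,193) and the salt bottle at (363,157). The cooker is turned about -13°. The scene view agrees. I'll move above it and look with the wrist camera.

{"api": "servo_tool", "payload": {"steps": [0,0,0,-60,0,0,0,0,445,-445,-80,0,0,-0.92,0,445,-445,-80,0,0,-0.92,0,445,-445,-80,0,0,-0.92,0,445,-445,-80,0,0,-0.92,0,445,-445,-80,0,0,-0.92,0,445,-445,-80,0,0,-0.92,0,445,-445,-80,0,0,-0.92,0,445,-445,-80,0,0,-0.92,0,445,-445,-80,0,0,-0.92,0,445,-445,-80,0,0,-0.92,0,445,-445,-80,0,0,-0.92,0,445,-445,-80,0,0,-0.92,0,445,-445,-80,0,0,-0.92]}}

```text
clock: 2.45
position: [0.4998, -0.0308, 0.2987]
ee_rot: [0.785, 0.62, -0.0, 0.0]
contact_force: [-0.5, 0.0, -0.2]
gripper_width: 0.0006
gripper_force: 0.0
```

```bash
python3 - <<'E'
from h import *
np.set_printoptions(precision=4,suppress=True)
p=capture("wrist"); save(p,"w1.png",s=1.25)
for n in ["dial","start","lid","salt","pointer_tip","two_stud_mark"]:
    for r in silhouettes(n,p)[:1]:
        v,u=np.nonzero(r["pixels"]); w=world(p,u,v)
        print(n,round(r["conf"],2),r["position"],len(u),np.median(w,0),np.percentile(w,2,0),np.percentile(w,98,0))
o=sensors.get_obs();print(o["clock"],o["position"],o["ee_rot"],o["gripper_width"],o["qpos"])
E
```

```text
dial 0.67 [389.7, 147.8] 3176 [ 0.583  -0.0154  0.0713] [ 0.5434 -0.0548  0.0622] [0.6211 0.0226 0.0745]
start 0.88 [379.8, 224.4] 365 [ 0.5599 -0.1024  0.0709] [ 0.5491 -0.1141  0.0636] [ 0.5708 -0.0923  0.0727]
lid 0.69 [391.8, 20.7] 5478 [0.6029 0.0993 0.1013] [0.5538 0.0778 0.063 ] [0.6655 0.1297 0.1175]
salt 0.75 [521.7, 155.8] 4263 [ 0.7128 -0.0515  0.0935] [ 0.6978 -0.0793  0.01  ] [ 0.7369 -0.031   0.1402]
pointer_tip 0.97 [386.5, 148.1] 3433 [ 0.5823 -0.0156  0.0712] [ 0.5414 -0.0558  0.0512] [0.6226 0.0248 0.0744]
two_stud_mark 0.88 [379.3, 141.0] 28778 [ 0.5768 -0.0091  0.0494] [ 0.4916 -0.1334  0.0401] [0.6696 0.1044 0.0723]
2.8 [ 0.5    -0.0301  0.2987] [0.7848 0.6198 0.     0.    ] 0.0005795771773758635 [-0.1111 -0.2755  1.6821 -0.      1.7349  0.1227]
```

View pics/w1.png

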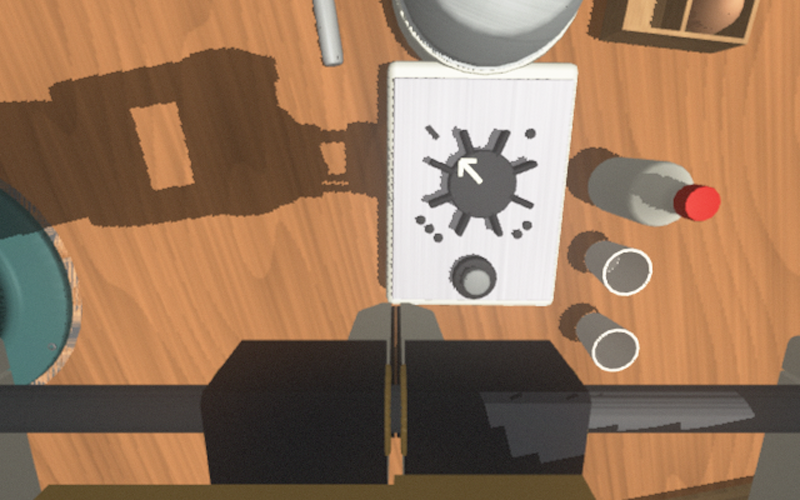

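The wrist view shows the pointer at the upper left facing the bar, with two studs at the lower right (about (522,230)), so four clicks are needed. The button is at (474,275). I'll insert the shut fingertips behind the tooth on the robot side.

{"api": "servo_tool", "payload": {"steps": [0,-2,22,60,0,0,0,0,-2,22,120,0,0,0,0,-2,22,180,0,0,0,0,-2,22,220,0,0,0,0,-2,22,236,0,0,0,0,-2,22,236,0,0,0]}}

```text
clock: 3.55
position: [0.521, -0.0368, 0.0628]
ee_rot: [0.785, 0.62, -0.0, -0.0]
contact_force: [0.5, -0.2, 1.6]
gripper_width: 0.0005
gripper_force: 0.0
```

```bash
python3 - <<'E'
from h import *
p=capture("wrist"); save(p,"w2.png",s=1.0)
o=sensors.get_obs();print(o["clock"],o["position"],o["contact_force"])
E
```

```text
3.6 [ 0.52158528 -0.03680862  0.06396205] [-0.28505889 -0.28503322  0.70746708]
```

View pics/w2.png

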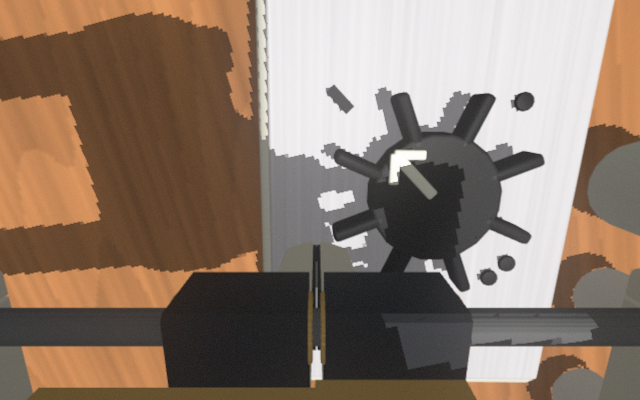

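The picture shows the fingertips just below the near-left tooth at (355,225), clear of the others. I'll push one click, then withdraw outward.

{"api": "servo_tool", "payload": {"steps": [0,8,0,0,0,0,0,0,15,0,0,0,0,0,0,22,0,0,0,0,0,0,28,0,0,0,0,0,0,30,0,0,0,0,0,0,30,0,0,0,0,0,0,30,0,0,0,0,0,0,30,-22,0,0,0,0,0,0,-22,0,0,0,0,0,0,-22,0,0,0,0]}}

```text
clock: 4.85
position: [0.4993, -0.0327, 0.0628]
ee_rot: [0.785, 0.619, 0.0, 0.0]
contact_force: [-1.1, 0.3, -0.3]
gripper_width: 0.0005
gripper_force: 0.0
```

```bash
python3 - <<'E'
from h import *
p=capture("wrist"); save(p,"w3.png",s=1.0)
o=sensors.get_obs();print(o["clock"],o["position"],o["contact_force"])
E
```

```text
4.9 [ 0.49957944 -0.03208164  0.06280184] [0.45815741 0.29731278 0.09471177]
```

View pics/w3.png

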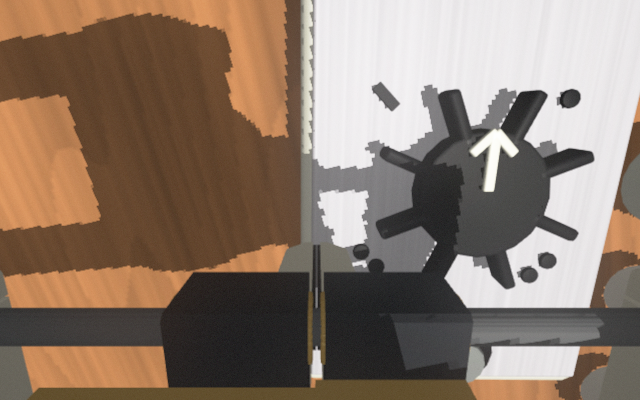

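The pointer at (493,155) has advanced exactly one click. Two more the same way.

{"api": "servo_tool", "payload": {"steps": [0,0,22,0,0,0,0,0,0,22,0,0,0,0,0,8,22,0,0,0,0,0,15,22,0,0,0,0,0,22,22,0,0,0,0,0,28,22,0,0,0,0,0,30,22,0,0,0,0,0,30,22,0,0,0,0,0,30,0,0,0,0,0,0,0,0,0,0,0,0,0,0,22,0,0,0,0,0,0,22,0,0,0,0,0,8,22,0,0,0,0,0,15,22,0,0,0,0,0,22,22,0,0,0,0,0,28,22,0,0,0,0,0,30,22,0,0,0,0,0,30,22,0,0,0,0,0,30,0,0,0,0,0,0,0,0,0,0,0,0]}}

```text
clock: 7.4
position: [0.4989, -0.0309, 0.0626]
ee_rot: [0.784, 0.621, 0.0, -0.0]
contact_force: [0.5, -1.2, -0.5]
gripper_width: 0.0001
gripper_force: 0.0
```

```bash
python3 - <<'E'
from h import *
p=capture("wrist"); save(p,"w4.png",s=1.0)
o=sensors.get_obs();print(o["clock"],o["position"],o["contact_force"])
E
```

```text
7.45 [ 0.49856138 -0.03399117  0.06269261] [ 0.44610414 -0.26039448 -0.29516443]
```

View pics/w4.png

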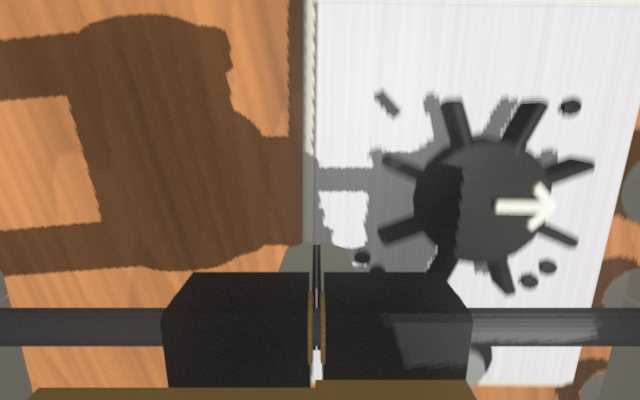

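The pointer at (525,206) now faces right (180°), so one more click is left. Then I'll rise to look.

{"api": "servo_tool", "payload": {"steps": [0,0,22,0,0,0,0,0,0,22,0,0,0,0,0,8,22,0,0,0,0,0,15,22,0,0,0,0,0,22,22,0,0,0,0,0,28,22,0,0,0,0,0,30,22,0,0,0,0,0,30,22,0,0,0,0,0,30,0,0,0,0,0,0,30,0,0,0,0,0,0,0,0,-60,0,0,0,0,0,0,-120,0,0,0,0,0,0,-120,0,0,0,0,0,0,-120,0,0,0]}}

```text
clock: 9.2
position: [0.4999, -0.0318, 0.1822]
ee_rot: [0.785, 0.62, 0.0, 0.0]
contact_force: [-0.7, -0.1, 0.2]
gripper_width: 0.0004
gripper_force: 0.0
```

```bash
python3 - <<'E'
from h import *
np.set_printoptions(precision=4,suppress=True)
p=capture("wrist"); save(p,"w5.png",s=1.0)
for n in ["start_top","start"]:
  for r in silhouettes(n,p)[:2]:
    v,u=np.nonzero(r["pixels"]); w=world(p,u,v); k=w[w[:,2]>0.066]
    print(n,r["conf"],r["position"],len(u),np.median(w,0),k.min(0),k.max(0))
o=sensors.get_obs();print(o["clock"],o["position"],o["contact_force"])
M=R.from_quat(o["ee_rot"]).as_matrix();print(M.T@(np.median(k,0)-o["position"]))
E
```

```text
start 0.76 [402.7, 263.1] 527 [ 0.5605 -0.0989  0.0707] [ 0.5171 -0.1087  0.0661] [0.5727 0.0387 0.3476]
9.35 [ 0.4992 -0.0315  0.1811] [-0.7374  0.6562  0.0429]
[-0.0519  0.076   0.11  ]
```

View pics/w5.png

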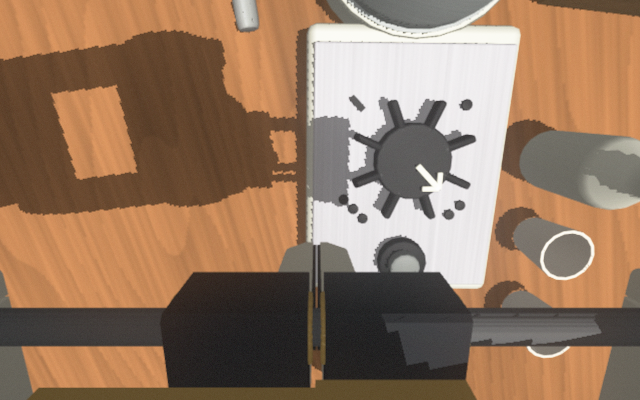

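The pointer at (430,178) faces the two studs at (454,210). Now I'll check the height of the housing around the button before pressing.

```bash
python3 - <<'E'
from h import *
np.set_printoptions(precision=4,suppress=True)
p=capture("wrist")
for v in range(230,276,3): print(v,world(p,402,v)[0], p["color"][v,402])
for u in range(372,432,4): print(u,world(p,u,262)[0],p["color"][262,u])
E
```

```text
230 [ 0.5663 -0.0777  0.0492] [235 231 233]
233 [ 0.566  -0.0809  0.0481] [234 233 234]
236 [ 0.5653 -0.083   0.0497] [165 162 163]
239 [ 0.564  -0.0837  0.0546] [63 63 62]
242 [ 0.5629 -0.0848  0.0585] [66 66 66]
245 [ 0.5619 -0.086   0.0621] [90 89 89]
248 [ 0.5615 -0.0889  0.0617] [89 88 89]
251 [ 0.5612 -0.0921  0.0604] [72 73 72]
254 [ 0.5599 -0.0924  0.0657] [87 86 85]
257 [ 0.5587 -0.0927  0.0707] [156 158 153]
260 [ 0.5582 -0.0952  0.071 ] [183 185 179]
263 [ 0.5576 -0.0974  0.072 ] [179 181 175]
266 [ 0.5572 -0.1002  0.0717] [175 178 172]
269 [ 0.5566 -0.1026  0.0724] [170 171 165]
272 [ 0.5565 -0.1064  0.0703] [89 91 88]
275 [ 0.5275 -0.0013  0.2713] [50 52 53]
372 [ 0.5348 -0.1014  0.0495] [230 228 230]
376 [ 0.5384 -0.1025  0.0489] [120 119 119]
380 [ 0.541  -0.0983  0.0595] [56 53 55]
384 [ 0.5442 -0.098   0.0619] [79 79 80]
388 [ 0.5476 -0.0993  0.0607] [61 62 62]
392 [ 0.5502 -0.0967  0.0677] [80 81 80]
396 [ 0.553  -0.0958  0.0711] [159 161 155]
400 [ 0.5563 -0.0966  0.071 ] [179 180 175]
404 [ 0.5595 -0.0974  0.0709] [183 184 178]
408 [ 0.5629 -0.0984  0.0705] [182 183 179]
412 [ 0.566  -0.0989  0.0711] [181 182 177]
416 [ 0.5692 -0.0995  0.0714] [177 180 173]
420 [ 0.5729 -0.1013  0.0693] [108 108 106]
424 [ 0.5776 -0.1056  0.0624] [82 82 81]
428 [ 0.584  -0.1133  0.0488] [231 228 229]
```

The housing top is at 62 mm and the button, fully down, is at about 65 mm, so the fingers can press it home.

{"api": "servo_tool", "payload": {"steps": [0,-57,75,0,0,0,0,0,-57,75,0,0,0,0,0,-57,75,50,0,0,0,0,-57,75,100,0,0,0,0,-57,75,110,0,0,0,0,-57,75,114,0,0,0,0,-57,75,117,0,0,0,0,-57,75,118,0,0,0,0,-57,75,118,0,0,0,0,-57,75,118,0,0,0]}}

```text
clock: 10.65
position: [0.5601, -0.1045, 0.0662]
ee_rot: [0.784, 0.62, 0.001, 0.001]
contact_force: [-1.6, 1.8, 6.9]
gripper_width: 0.0006
gripper_force: 3.6
```

{"api": "servo_tool", "payload": {"steps": [0,0,0,1,0,0,0,0,0,0,2,0,0,0,0,0,0,2,0,0,0,0,0,0,2,0,0,0]}}

```text
clock: 11.15
position: [0.5603, -0.1045, 0.0659]
ee_rot: [0.784, 0.62, 0.001, 0.001]
contact_force: [-10.3, 3.6, 24.8]
gripper_width: 0.0005
gripper_force: 12.4
```

Another 2 mm of command raised the force to 25 N with no further travel, so the button is at its stop. I'll release it and back off.

{"api": "servo_tool", "payload": {"steps": [0,0,0,-10,0,0,0,0,0,0,-60,0,0,0,0,-30,-40,-120,0,0,0,0,-60,-80,-180,0,0,0,0,-60,-80,-180,0,0,0,0,-60,-80,-180,0,0,0]}}

```text
clock: 11.9
position: [0.4677, -0.1449, 0.2454]
ee_rot: [0.785, 0.62, 0.001, 0.002]
contact_force: [0.5, 0.8, -0.6]
gripper_width: 0.0005
gripper_force: 0.0
```

```bash
python3 - <<'E'
from h import *
p=capture("top"); q=capture("wrist")
a=cv2.resize(p["color"][130:270,200:460],None,fx=2.4,fy=2.4,interpolation=cv2.INTER_CUBIC)
b=cv2.resize(q["color"],(400,250))
im=np.zeros((590,630,3),np.uint8); im[:a.shape[0],:a.shape[1]]=a[:,:630]; im[338:588,:400]=b
cv2.imwrite("pics/end.png",im[...,::-1])
r=silhouettes("start",q)
for s in r[:1]:
    v,u=np.nonzero(s["pixels"]); print(np.median(world(q,u,v),0))
print(sensors.get_obs()["contact_force"])
E
```

```text
[ 0.55951661 -0.10374016  0.07107733]
[ 0.80863271 -0.67355818  0.27905391]
```

View pics/end.png

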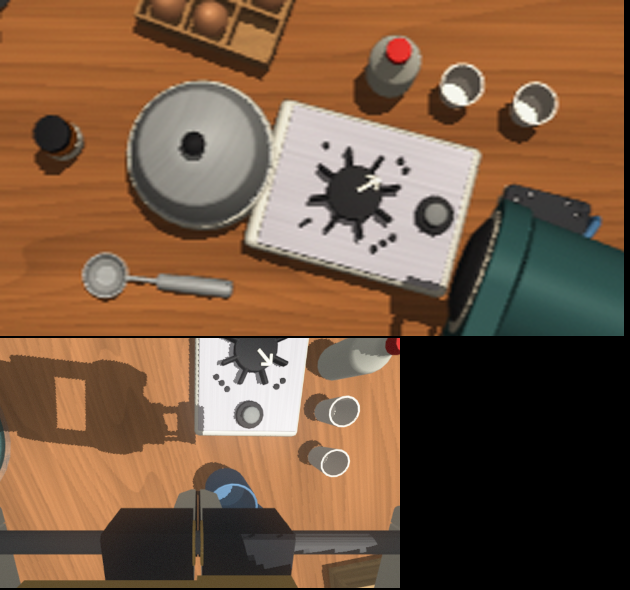

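The pointer (at (370,183) in the top crop) faces the two studs, the button is back up at 71 mm, everything else is in place and the robot touches nothing.

```bash
python3 -c "
from plant import ticket; print(ticket.close_job())"
```

```text
the job is handed in; nothing more can be done
None
```

The dial is on medium (four clicks clockwise, pointer facing the two studs), the start button was pressed to its stop and let go, everything else was left where it stood, and the job is handed in.

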